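Zero the gauge and step the indexing slide one hole under the probe

ROBOT

A 7-joint arm with a two-finger parallel gripper is mounted at the origin on the work surface. World frame = base frame: x ahead of the robot, y to its left, z up, the work surface at z = 0. Lengths are in mm, angles in rad, forces in N, time in s.
With the tool pointing down it reaches from about 400 to 875 mm from the base axis. Payload 4.4 kg.
Tool frame: the origin (TCP) lies where the fingers leave the gripper's body, on its centre line; the fingertips stand 73 mm ahead of it and the grasp point (between the pads) lies 54 mm ahead of it; z points along the fingers, y is the line along which they close (so a half turn about z gives the same grasp; the last joint's range is limited). The gripper opens to 85 mm and grips with 20 to 120 N. Pads are 22 mm wide; open, the fingers measure 114 mm over their backs; the gripper's body (76 mm by 85 mm) begins 54 mm behind the grasp point. The pads swing forward as they close: fully open they stand 13 mm farther back than shut.
Start: joints at [-1.378, 0.628, 0.038, 1.517, -0.027, 0.996, -0.02], TCP at [166.326, 628.373, 303.913] pointing down, gripper open.
Joint ranges: [-3.06, 3.06], [-0.37, 2.12], [-1.25, 1.32], [0.18, 2.47], [-1.1, 4.24], [0.23, 1.98], [-2.94, 2.94]. Speed limits (rad/s): [2.57, 2.57, 3.14, 3.14, 3.14, 3.14, 3.14].

INTERFACE

Orientations are given as [roll, pitch, yaw] about the fixed x, y, z axes, in that order (R = Rz(yaw) Ry(pitch) Rx(roll)).
In Python, from cell import ctrl gives the robot as it stands.
- The arm moves only by the tool send_rows, never from a script. Its argument "rows" is a list that holds one entry, the list of rows, each a list of 6 numbers: the shift along the tool's x, y, z in cm, then the turn, a rotation vector about the tool's x, y, z in rad. In form: [[[tx, ty, tz, wx, wy, wz], ...]]. A call has 1 to 10 rows; each row is the pose to reach, as a shift and turn from the pose commanded when the call began, along the tool's axes at that moment; what a row does not reach only later rows make up. A row lasts 1/10 s, in which the tool goes at most 50 mm and 8.59 degrees, less where a joint would pass 70% of its speed; a pose out of reach is approached as far as the arm can. A call with a gripper value outside its range is refused whole. "grip" is the closure in counts, from 0 (fully open) to 255 (shut), set as the call begins (left out, the last holds). The fingers move at their own pace and stop on an object; the grip force is fixed at half the most. Time passes only in rows, so rows that repeat a pose let the fingers close. It gives the time, the measured TCP pose, the force, the opening and the grip force at its end, in the units of the state.
- ctrl.read_state(): the state, without advancing time (a new reading comes with each control period).
- ctrl.get_image(name): name is "side" or "top"; returns a dict with "pixels" (480x640x3 uint8, red, green, blue), "fx", "fy", "cx", "cy" (pixels), "extrinsics" (4x4, takes a point from camera to world coordinates). Camera axes: x right, y up, looking along -z (the intrinsics and any distortion apply to the point x, -y, -z); pixel columns grow to the right and rows downward; lengths in mm; the calibration is good to about 2 mm. A picture is of the moment at which its call begins. There is no depth.
- ctrl.finish_job(): hands the job in; it is judged then, once.
The state is a dict: "clock": time; "qpos": joint angles; "qd": joint speeds; "tau": joint torques, N m; "eef_pos": TCP position; "tool_rot": TCP orientation; "force": force on the tool from outside, world axes, zero at the start; "torque": the same for the moment, N m; "width": finger opening in mm; "gripper_force": force on a finger pad.
Only numpy, scipy, OpenCV 4.12 (cv2) and the standard library are available. Lean on these libraries where they do the work, as an engineer would, in place of code of your own. Each camera call takes 0.05 s, during which the arm holds its last target. There are 200 camera calls.

TASK

The gate insert clamped on the indexing slide is to be gauged at its second land: on the gauge display press the round power key, then the square relative-mode key, then the wide zero key, one at a time and each fully down. Then pull the brass plunger knob up until its pin is clear, slide the carriage one hole towards the probe, let the pin go fully home in that next hole, and finish still holding the knob there, so that the carriage stays locked while the reading is taken. Do not touch the probe or the clamped insert, and leave the bamboo stick, the dial indicator and the spare insert where they lie.

Things in the scene. Friction and masses are not known exactly. Their poses are not given: they have to be found in the camera images.
- fixture: indexing slide fixed on the mat, dark steel base 110 (x) x 330 (y) x 16 mm; origin: centre of its underside, 3 mm over the bench; z up, y along the slide. Index strip along the middle, top at z 28 mm, holes at 30 mm pitch. The pin starts at x 0, y -50 mm; the next hole is at y -20. The probe is at y +60, on the +y side. End stops at y +-159 mm, 42 mm high.
- carriage (a joint): aluminium carriage 113 (x) x 160 mm (y), flat top at z 48 mm of the fixture; slides along the fixture's y with about 2.5 N friction. 0 m at the start (locked in its hole), +0.030 with the pin at the next hole towards the probe; range -0.060 to +0.060. The pin blocks it unless lifted.
- plunger (a joint): upright spring plunger on the carriage. 0 m = pin fully home in a hole; grows as the knob is pulled up, to 0.014. The round-nosed 10 mm pin sits 10 mm deep in a 12 mm hole: above 0.010 it is clear, between holes it rides on the strip at 0.010. About 6 N to start lifting, 11 N at full lift; let go, its spring pushes it down by itself.
- knob: brass knurled pull knob of the plunger, upright cylinder 30 mm in diameter, 28 mm tall; origin at its centre, at z 86 mm of the fixture when the pin is home (89 mm over the bench); axes as the fixture's. Moves with carriage and plunger. Under it a 22 mm brass sleeve whose top is 6 mm below the knob, then the flat carriage 24 mm below the knob. Can be gripped from above in any direction.
- next_hole (a point): mouth of the hole next to the pin, towards the probe: centre of the hole at the strip's top, 28 mm over the fixture's origin (hidden under the carriage). The knob's axis must end over it.
- insert: gate insert clamped on the carriage, tool-steel block 34 x 66 x 18 mm with two round lands 4 mm high, 30 mm apart along y; origin at the centre of its underside, 95 mm from the knob's axis towards the probe. Not to be touched.
- probe: pencil probe and bracket, fixed to the slide; origin and axes of the fixture. Upright probe 11 mm thick at x 0, y +60 mm, z 70 to 120 mm (110 mm from the knob at the start, 80 mm at the next hole); arm 18 mm wide, top at z 100, runs in +x to a post at x +72 mm. Not to be touched.
- display: gauge display, grey plastic box 134 (x) x 196 (y) x 40 mm fixed on the mat; origin: centre of its underside, 3 mm over the bench; z up. Flat key deck at z 40 mm on its -x side (towards the robot); behind it (x above 5 mm) a leaning screen up to 67 mm high. Three white keys in a row along y at x -38 mm: round power at y +52, square relative-mode at y 0, wide zero at y -52.
- key_power (a joint): power key, 0 m up to 0.005 fully down; spring key, 1.5 N to start, 4.5 N fully down, comes back up by itself.
- key_relative (a joint): relative-mode key, same values and spring.
- key_zero (a joint): zero key, same values and spring.
- key_power_top (a point): centre of the top of the round power key, 22 mm in diameter; 49 mm over the display's origin when up. Keys move straight down; axes are the display's.
- key_relative_top (a point): centre of the top of the square relative-mode key, 22 x 22 mm, same height.
- key_zero_top (a point): centre of the top of the wide zero key, 20 (x) x 36 (y) mm, same height.
- lapping_stick: bystander: bamboo lapping stick 150 x 12 x 6 mm lying on the mat along its x; origin at the centre of its underside. (Not listed: a fixed grey steel tool chest, 200 mm high with its handle up to 231 mm, stands on the bench to the robot's right, beyond the mat, at y below -0.54 m.)
- dial_indicator: bystander: brass dial indicator lying face up, 58 mm dial 20 mm thick, stem along its -x; origin at the centre of the dial's underside.
- spare_insert: bystander: loose gate insert, 34 x 66 x 22 mm steel block; origin at the centre of its underside.

How it is judged:
By the outcome, as a careful person would: the job done as asked, in the order asked, and still so for the second after the job is handed in, while the arm keeps its last pose, push and grip.
It also fails if it takes over 61 s, if anything falls off the work surface, if the arm or the gripper's body presses on something with over 40 N, if the wrist force passes 120 N, or if a joint passes its speed limit or range.

## Working session

There is one attempt and no reset: what is moved stays moved. The work goes in short steps, Python scripts to look and compute and a tool call to move; the robot and the scene stay as the last step left them, time stands still between calls to the robot, and variables do not carry over. Pictures are saved under pics/ and viewed, at most 10 in all, crops included, and the job is handed in when it is done.

Besides the shell and the picture viewer there is one more tool, called after "Call:" as name([rows], argument=value, ...), one row to a line, values as JSON. send_rows: Moves the arm, as the interface text tells. Its arguments: {"type":"object","properties":{"rows":{"type":"array","items":{"type":"array","items":{"type":"array","items":{"type":"number"}}}},"grip":{"type":"number"}},"required":["rows"]}

```bash
mkdir -p pics; cat > h.py <<'E'
import numpy as np, cv2, json
from cell import ctrl
def snap(n,tag):
    d=ctrl.get_image(n); cv2.imwrite(f'pics/{tag}.png',d['pixels'][:,:,::-1])
    c={k:(np.array(v).tolist()) for k,v in d.items() if k!='pixels'}; json.dump(c,open(f'{tag}.json','w')); return d
def ray(tag,u,v):
    c=json.load(open(f'{tag}.json')); E=np.array(c['extrinsics'])
    d=E[:3,:3]@np.array([(u-c['cx'])/c['fx'],-(v-c['cy'])/c['fy'],-1]); return E[:3,3],d
def atz(tag,u,v,z):
    o,d=ray(tag,u,v); return o+d*(z-o[2])/d[2]
def proj(tag,p):
    c=json.load(open(f'{tag}.json')); E=np.array(c['extrinsics'])
    q=E[:3,:3].T@(np.array(p)-E[:3,3]); return c['cx']-c['fx']*q[0]/q[2], c['cy']+c['fy']*q[1]/q[2]
E
python3 - <<'E'
from h import *
for n in('top','side'):
    d=snap(n,n+'0'); print({k:v for k,v in d.items() if k!='pixels'})
s=ctrl.read_state(); print(s)
E
```

```text
{'fx': 444.41374073563486, 'fy': 444.41374073563486, 'cx': 314.2701164473347, 'cy': 243.32657778674047, 'extrinsics': array([[-2.28890971e-02,  9.83612506e-01, -1.78836592e-01,
         4.95524973e+02],
       [-9.99533711e-01, -2.61315066e-02, -1.57957191e-02,
        -5.76787845e+00],
       [-2.02101365e-02,  1.78391653e-01,  9.83751985e-01,
         7.83785997e+02],
       [ 0.00000000e+00,  0.00000000e+00,  0.00000000e+00,
         1.00000000e+00]])}
{'fx': 580.757585362894, 'fy': 580.757585362894, 'cx': 319.02080418305303, 'cy': 242.33789860001642, 'extrinsics': array([[ 9.91729556e-01,  9.26885055e-02, -8.87768504e-02,
         5.02475468e+02],
       [-1.28323242e-01,  7.28878039e-01, -6.72510186e-01,
        -7.94433725e+02],
       [ 2.37353257e-03,  6.78340361e-01,  7.34743983e-01,
         9.80129654e+02],
       [ 0.00000000e+00,  0.00000000e+00,  0.00000000e+00,
         1.00000000e+00]])}
{'clock': 0.1, 'qpos': array([-1.37779967,  0.62922969,  0.03844865,  1.51824169, -0.0269959 ,
        0.99627983, -0.02003221]), 'qd': array([ 9.73829330e-05, -3.16966254e-03,  7.98065731e-04, -2.00669621e-03,
       -7.26636266e-04, -8.22240072e-04, -9.04537748e-05]), 'tau': array([ 4.03313607e-03, -5.64540982e+01,  1.23127129e+00, -1.93976766e+01,
        1.14195416e-02,  5.43685906e-03,  1.65970124e-05]), 'eef_pos': array([166.21107603, 627.9585681 , 303.10493932]), 'tool_rot': array([-3.13995223e+00,  2.01617245e-05,  2.88276348e+00]), 'force': array([-0.03962779,  0.37218247, -0.40507293]), 'torque': array([0.0061503 , 0.02992419, 0.00996477]), 'gripper_force': 0.0, 'width': 85.32290028302795}
```

View pics/top0.png

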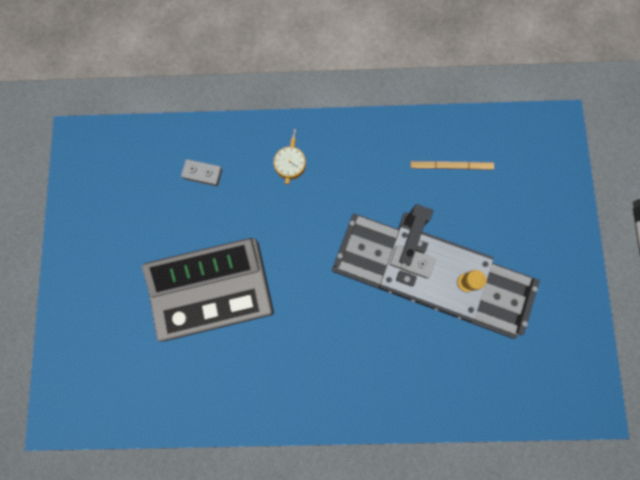

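View pics/side0.png

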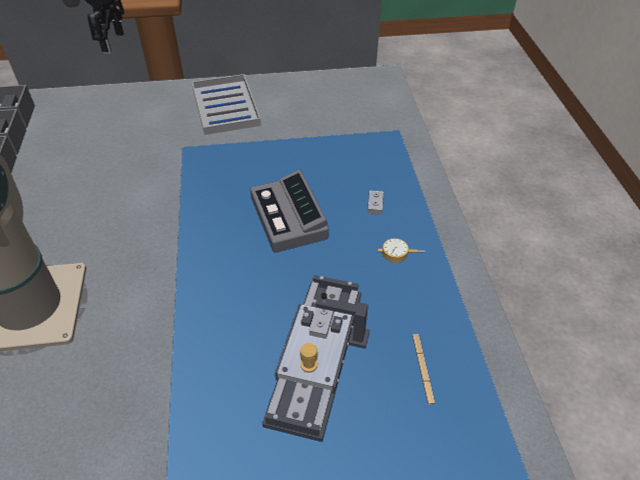

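The top view shows the display keys at about (179,318), (210,311) and (241,303), and the knob at (474,281). In the side view the knob is at (309,352). Next I'll enlarge these areas.

```bash
python3 - <<'E'
import cv2,numpy as np
t=cv2.imread('pics/top0.png');s=cv2.imread('pics/side0.png')
def c(im,x,y,w,h,k): return cv2.resize(im[y:y+h,x:x+w],None,fx=k,fy=k,interpolation=cv2.INTER_CUBIC)
a=np.hstack([c(t,140,230,133,100,3),c(s,240,165,133,100,3)])  # 399x300 each
b=np.hstack([c(t,330,195,210,150,1.9),c(s,260,270,133,95,3)[:285]])
b=cv2.resize(b,(798,285)) if b.shape[1]!=798 else b
cv2.imwrite('pics/m1.png',np.vstack([a,b])); print(a.shape,b.shape)
E
```

```text
(300, 798, 3) (285, 798, 3)
```

View pics/m1.png

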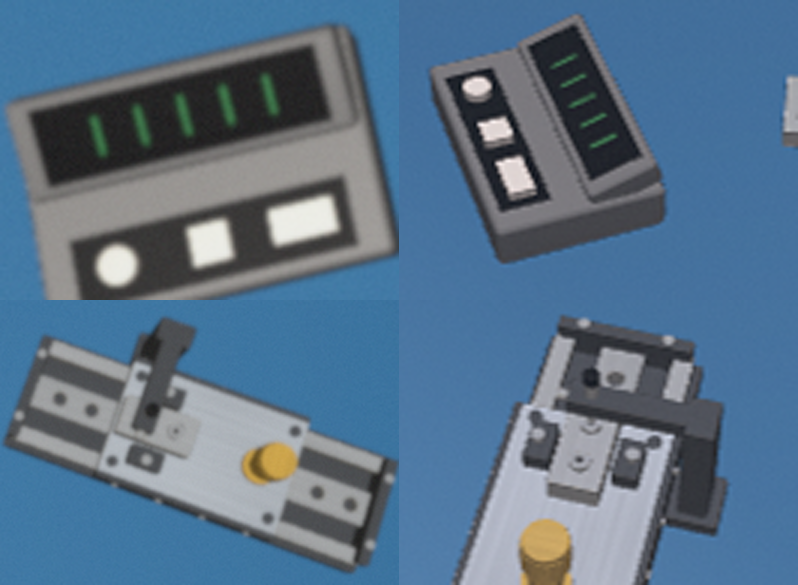

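In the crops, the key tops are at top view (179,318.3), (210.2,311.2) and (240.7,303.3), and at side view (266,193.7), (272,208.3) and (279.3,224). The knob top is at top (475.3,280.3) and side (309,350.3). The strip holes in the top view are near (361,246.6), (378,253), (497,296) and (514,302).

```bash
cat > m.py <<'E'
from h import *
T={'p':(179,318.3),'r':(210.2,311.2),'z':(240.7,303.3)}
S={'p':(266,193.7),'r':(272,208.3),'z':(279.3,224)}
# refine white blobs, top + side
for tag,D in(('top0',T),('side0',S)):
    im=cv2.imread(f'pics/{tag}.png').min(2); _,b=cv2.threshold(im,190,255,0)
    n,l,st,c=cv2.connectedComponentsWithStats(b)
    for k in D:
        i=min(range(1,n),key=lambda i:np.hypot(*(c[i]-D[k]))); print(tag,k,c[i].round(1),st[i][4])
        if np.hypot(*(c[i]-D[k]))<2: D[k]=c[i]
def tri(a,b):
    A=np.zeros((3,3));v=np.zeros(3)
    for t,uv in(('top0',a),('side0',b)):
        o,d=ray(t,*uv); d/=np.linalg.norm(d); P=np.eye(3)-np.outer(d,d); A+=P; v+=P@o
    return np.linalg.solve(A,v)
T['k']=(475.3,280.3);S['k']=(309,350.3)
for k in T:
    z=103 if k=='k' else 52
    print(k,'top',atz('top0',*T[k],z).round(1),'side',atz('side0',*S[k],z).round(1),'tri',tri(T[k],S[k]).round(1))
h=[atz('top0',*p,31)[:2] for p in((361,246.6),(378,253),(497,296),(514,302))]
print(np.round(h,1)); d=h[0]+h[1]-h[2]-h[3]; print('fix +y yaw',np.arctan2(d[1],d[0]),np.hypot(*d)/2)
E
python3 m.py
```

```text
top0 p [178.5 318.1] 108
top0 r [209.6 310.5] 146
top0 z [240.5 303. ] 230
side0 p [265.6 193.3] 33
side0 r [271.6 207.8] 50
side0 z [278.2 222.9] 80
p top [510.3 230.7  52. ] side [509.9 227.2  52. ] tri [510.1 232.2  47.4]
r top [521.4 179.9  52. ] side [520.3 176.   52. ] tri [521.  181.1  47.2]
z top [532.4 129.2  52. ] side [531.4 125.6  52. ] tri [532.1 130.   47.7]
k top [ 555.6 -238.7  103. ] side [ 557.9 -245.   103. ] tri [ 557.3 -241.    96.4]
[[ 624.5  -73.7]
 [ 612.7 -102.3]
 [ 534.8 -297.1]
 [ 524.2 -324.2]]
fix +y yaw 1.1900665227487461 239.83208623404764
```

```bash
cat >> h.py <<'E'
from scipy.spatial.transform import Rotation as R
def plan(pos,yaw=None):
    s=ctrl.read_state(); r=R.from_euler('xyz',s['tool_rot'])
    t=r.inv().apply(np.array(pos)-s['eef_pos'])/10
    w=np.zeros(3) if yaw is None else (r.inv()*R.from_euler('xyz',[np.pi,0,yaw])).as_rotvec()
    print('cm',t.round(2),'rot',w.round(3),'| F',s['force'].round(1),'pos',s['eef_pos'].round(1),'rot',s['tool_rot'].round(3),'clk',s['clock'],'w',s['width'],s['gripper_force'],'q7',s['qpos'][6])
E
python3 -c "
from h import *
y=2.883+.47
plan((510,229.5,150),y)"
```

```text
cm [-43.43 -29.69  15.36] rot [-0.002 -0.    -0.47 ] | F [-0.   0.4 -0.4] pos [166.2 628.  303.1] rot [-3.14   0.     2.883] clk 0.1 w 85.32290028302795 0.0 q7 -0.02003221243924298
```

Call:
send_rows([
  [[-2,-1.4,0.5,0,0,-0.03],[-6,-4.1,1.5,0,0,-0.08],[-10,-6.9,3,0,0,-0.14],[-14,-9.6,4.5,0,0,-0.2],[-18,-12.3,6,0,0,-0.25],[-22,-15,7.5,0,0,-0.3],[-26,-17.8,9,0,0,-0.35],[-30,-20.5,10,0,0,-0.4],[-34,-23.2,11,0,0,-0.45],[-37,-25.3,12,0,0,-0.47]],
], grip=255)

```text
clock: 1.1
eef_pos: [461.1, 286.2, 183.2]
tool_rot: [-3.141, -0.0, -2.931]
force: [0.6, 0.7, -0.6]
width: -0.0
gripper_force: 0.0
```

```bash
python3 -c "
from h import *
plan((510,229.5,150),2.883+.47)"
```

```text
cm [-3.6  -6.56  3.33] rot [-0.001 -0.    -0.001] | F [ 0.6  0.7 -0.6] pos [461.1 286.2 183.2] rot [-3.141 -0.    -2.931] clk 1.1 w -0.03437735406742376 0.0 q7 1.042831955640778
```

Call:
send_rows([
  [[-1.8,-3.3,1.2,0,0,0],[-3.3,-6,2.4,0,0,0],[-3.6,-6.6,3.3,0,0,0],[-3.6,-6.6,3.3,0,0,0],[-3.6,-6.6,3.3,0,0,0]],
])

```text
clock: 1.6
eef_pos: [507.3, 233.4, 150.8]
tool_rot: [3.141, -0.001, -2.929]
force: [-0.5, -0.4, -0.6]
width: -0.0
gripper_force: 0.0
```

```bash
python3 -c "
from h import *
plan((510,229.5,120),2.883+.47)
t=snap('top','top1')['pixels'];s=snap('side','side1')['pixels']
c=lambda i,x,y:cv2.resize(i[y:y+130,x:x+130],(400,400),interpolation=2)
cv2.imwrite('pics/m2.png',np.hstack([c(t,120,220),c(s,225,110)])[:,:,::-1])"
```

```text
cm [-0.19 -0.44  3.08] rot [ 0.001 -0.001  0.001] | F [-0.5 -0.4 -0.6] pos [507.3 233.4 150.8] rot [ 3.141e+00 -1.000e-03 -2.929e+00] clk 1.6 w -0.03427049776548887 0.0 q7 1.1506371727060136
```

View pics/m2.png

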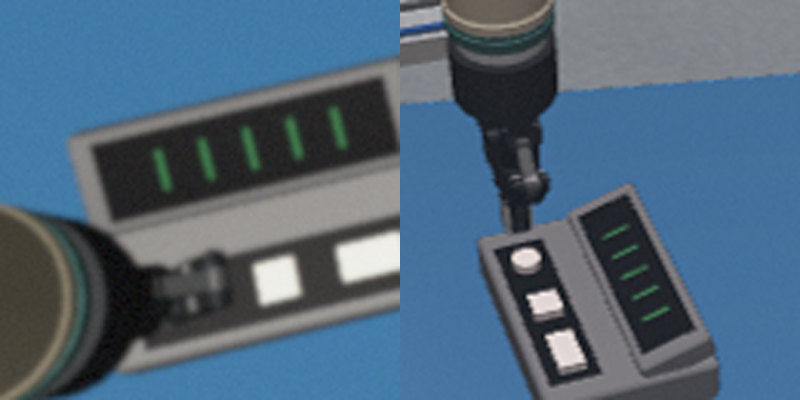

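The picture shows the closed fingers over the round key, with the tip at about (518,230) in the side crop just above the key at (525,258). I'll go down now.

Call:
send_rows([
  [[-0.1,-0.2,1,0,0,0],[-0.2,-0.4,2,0,0,0],[-0.2,-0.4,2.4,0,0,0],[-0.2,-0.4,2.6,0,0,0],[-0.2,-0.4,2.8,0,0,0],[-0.2,-0.4,3.0,0,0,0],[-0.2,-0.4,3.0,0,0,0]],
])

```text
clock: 2.4
eef_pos: [510.5, 228.3, 120.8]
tool_rot: [-3.141, -0.002, -2.931]
force: [-3.0, -1.6, 4.5]
width: 0.1
gripper_force: 1.9
```

Call:
send_rows([
  [[0,0,0.1,0,0,0],[0,0,0.2,0,0,0],[0,0,0.25,0,0,0],[0,0,0.25,0,0,0],[0,0,0.25,0,0,0]],
])

```text
clock: 2.9
eef_pos: [510.7, 228.4, 119.6]
tool_rot: [-3.141, -0.001, -2.93]
force: [-5.3, -2.6, 13.4]
width: 0.0
gripper_force: 6.9
```

```bash
python3 -c "
from h import *
plan((510.5,228.5,140),2.883+.47)
plan((521,178.5,140),2.883+.47)
plan((532,128,140),2.883+.47)"
```

```text
cm [ 0.02  0.01 -2.04] rot [-0.    -0.001 -0.   ] | F [-5.3 -2.6 13.4] pos [510.7 228.4 119.6] rot [-3.141e+00 -1.000e-03 -2.930e+00] clk 2.9 w 0.027327115040531758 6.862335703626741 q7 1.1484555065373792
cm [ 0.04 -5.1  -2.04] rot [-0.    -0.001 -0.   ] | F [-5.3 -2.6 13.4] pos [510.7 228.4 119.6] rot [-3.141e+00 -1.000e-03 -2.930e+00] clk 2.9 w 0.027327115040531758 6.862335703626741 q7 1.1484555065373792
cm [  0.02 -10.27  -2.04] rot [-0.    -0.001 -0.   ] | F [-5.3 -2.6 13.4] pos [510.7 228.4 119.6] rot [-3.141e+00 -1.000e-03 -2.930e+00] clk 2.9 w 0.027327115040531758 6.862335703626741 q7 1.1484555065373792
```

Call:
send_rows([
  [[0,0,-0.7,0,0,0],[0,0,-2,0,0,0],[0,-1.5,-2.5,0,0,0],[0,-4,-2.5,0,0,0],[0,-5.1,-2.5,0,0,0],[0,-5.1,-2.5,0,0,0],[0,-5.1,-1.5,0,0,0],[0,-5.1,-0.6,0,0,0],[0,-5.1,-0.3,0,0,0],[0,-5.1,-0.1,0,0,0]],
])

```text
clock: 3.9
eef_pos: [521.5, 180.0, 119.4]
tool_rot: [3.141, -0.0, -2.929]
force: [-3.7, -0.8, 21.3]
width: -0.1
gripper_force: 10.7
```

Call:
send_rows([
  [[0,0,0.05,0,0,0],[0,0,0.1,0,0,0],[0,0,0.1,0,0,0],[0,0,0.1,0,0,0]],
])

```text
clock: 4.3
eef_pos: [521.4, 180.0, 119.6]
tool_rot: [3.141, 0.0, -2.929]
force: [-2.7, 0.1, 14.5]
width: 0.2
gripper_force: 6.9
```

Call:
send_rows([
  [[0,0,-0.7,0,0,0],[0,0,-2,0,0,0],[0,-1.5,-2.5,0,0,0],[0,-4,-2.5,0,0,0],[0,-5.2,-2.5,0,0,0],[0,-5.2,-2.5,0,0,0],[0,-5.2,-1.5,0,0,0],[0,-5.2,-0.8,0,0,0],[0,-5.2,-0.4,0,0,0],[0,-5.2,-0.2,0,0,0]],
])

```text
clock: 5.3
eef_pos: [532.0, 129.3, 119.7]
tool_rot: [3.141, -0.001, -2.929]
force: [-2.4, 1.4, 3.7]
width: 0.0
gripper_force: 2.2
```

Call:
send_rows([
  [[0,0,0.1,0,0,0],[0,0,0.2,0,0,0],[0,0,0.2,0,0,0],[0,0,0.2,0,0,0]],
])

```text
clock: 5.7
eef_pos: [532.0, 129.3, 119.5]
tool_rot: [3.141, -0.0, -2.929]
force: [-4.2, 2.3, 14.4]
width: -0.7
gripper_force: 6.8
```

```bash
python3 -c "
from h import *
plan((557,-241,220),2.883-1.694)
t=snap('top','top2')['pixels'];s=snap('side','side2')['pixels']
c=lambda i,x,y:cv2.resize(i[y:y+130,x:x+130],(400,400),interpolation=2)
cv2.imwrite('pics/m3.png',np.hstack([c(t,160,220),c(s,235,120)])[:,:,::-1])"
```

```text
cm [  5.37 -36.71 -10.08] rot [ 0.000e+00 -1.000e-03  2.165e+00] | F [-4.2  2.3 14.4] pos [532.  129.3 119.5] rot [ 3.141 -0.    -2.929] clk 5.7 w -0.6990499149658697 6.787511825241381 q7 1.2972236436714975
```

View pics/m3.png

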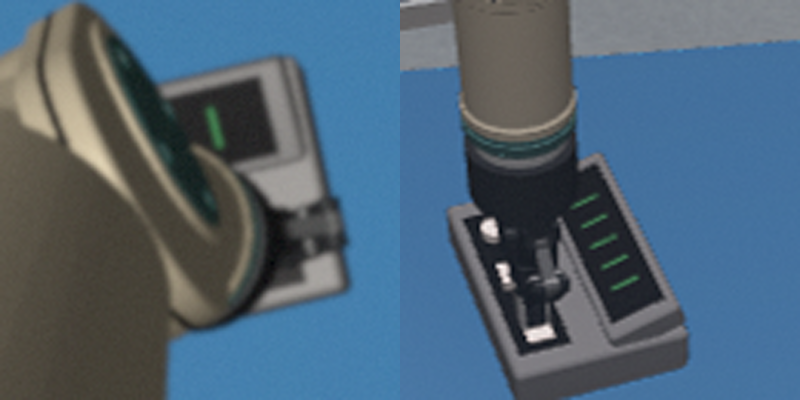

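The side crop shows the fingertips on the wide zero key at about (538,333), pressed down; the other two keys are up. I'll lift off and go to the knob.

Call:
send_rows([
  [[0,0,-1,0,0,0],[0,0,-4,0,0,0],[0,-1.5,-8,0,0,0.08],[0,-5,-10,0,0,0.2],[0.5,-9,-10.5,0,0,0.34],[1,-13,-10.5,0,0,0.48],[1.5,-17,-10.5,0,0,0.62],[2.2,-21,-10.5,0,0,0.76],[3,-25,-10.5,0,0,0.9],[4,-28,-10.5,0,0,1.04]],
], grip=0)

```text
clock: 6.8
eef_pos: [552.2, -157.2, 223.6]
tool_rot: [-3.141, 0.001, 2.305]
force: [0.5, -0.2, -0.8]
width: 85.6
gripper_force: 0.0
```

```bash
python3 -c "
from h import *
plan((557,-241,220),2.883-1.694)"
```

```text
cm [-6.54 -5.26  0.37] rot [0.000e+00 1.000e-03 1.116e+00] | F [ 0.5 -0.2 -0.8] pos [ 552.2 -157.2  223.6] rot [-3.141e+00  1.000e-03  2.305e+00] clk 6.8 w 85.60991056649937 0.0 q7 1.0349706041945457
```

Call:
send_rows([
  [[-1,-0.8,0,0,0,0.13],[-2,-1.6,0,0,0,0.27],[-3,-2.4,0,0,0,0.41],[-4,-3.2,0,0,0,0.55],[-5,-4,0.1,0,0,0.69],[-6,-4.8,0.2,0,0,0.83],[-6.5,-5.3,0.3,0,0,0.97],[-6.5,-5.3,0.3,0,0,1.1],[-6.5,-5.3,0.3,0,0,1.116],[-6.5,-5.3,0.3,0,0,1.116]],
])

```text
clock: 7.8
eef_pos: [557.2, -237.5, 220.2]
tool_rot: [-3.141, 0.0, 1.2]
force: [-0.7, -0.2, -0.3]
width: 85.7
gripper_force: 0.0
```

```bash
python3 -c "
from h import *
plan((557,-241,145),2.883-1.694)
t=snap('top','top3')['pixels'];s=snap('side','side3')['pixels']
c=lambda i,x,y:cv2.resize(i[y:y+160,x:x+160],(400,400),interpolation=2)
cv2.imwrite('pics/m4.png',np.hstack([c(t,390,190),c(s,240,230)])[:,:,::-1])"
```

```text
cm [-0.34  0.12  7.52] rot [-0.     0.     0.011] | F [-0.7 -0.2 -0.3] pos [ 557.2 -237.5  220.2] rot [-3.141  0.     1.2  ] clk 7.8 w 85.69559345084602 0.0 q7 0.3126393745658783
```

View pics/m4.png

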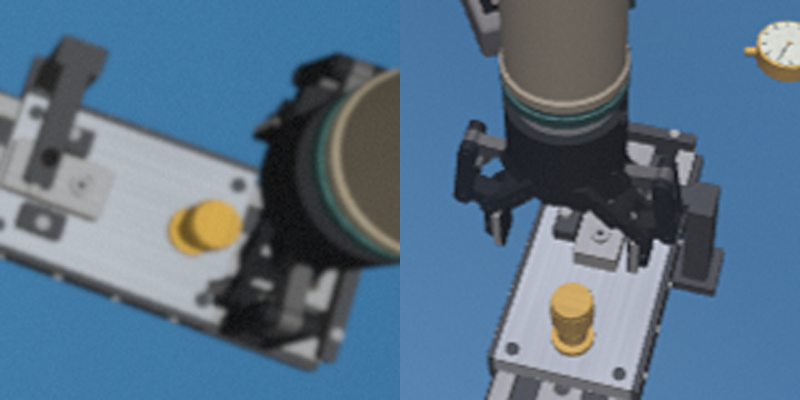

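The top crop puts the knob top at (216,223), which is full image (476.4,279.2) and agrees with the earlier reading. The open fingers straddle the slide crosswise, clear of the insert. I'll descend.

Call:
send_rows([
  [[-0.2,0.1,0.5,0,0,0.01],[-0.35,0.1,2,0,0,0.01],[-0.35,0.1,3,0,0,0.01],[-0.35,0.1,4.5,0,0,0.01],[-0.35,0.1,6,0,0,0.01],[-0.35,0.1,7,0,0,0.01],[-0.35,0.1,7.6,0,0,0.01],[-0.35,0.1,7.6,0,0,0.01],[-0.35,0.1,7.6,0,0,0.01]],
])

```text
clock: 8.8
eef_pos: [556.9, -241.8, 144.6]
tool_rot: [3.141, 0.0, 1.187]
force: [0.3, -0.4, -0.2]
width: 85.4
gripper_force: 0.0
```

```bash
python3 -c "
from h import *
plan((557,-241,145),2.883-1.694)
t=snap('top','top4')['pixels'];s=snap('side','side4')['pixels']
c=lambda i,x,y:cv2.resize(i[y:y+130,x:x+130],(400,400),interpolation=2)
cv2.imwrite('pics/m5.png',np.hstack([c(t,400,210),c(s,250,280)])[:,:,::-1])"
```

```text
cm [ 0.08 -0.03 -0.04] rot [ 0.     0.    -0.002] | F [ 0.3 -0.4 -0.2] pos [ 556.9 -241.8  144.6] rot [3.141 0.    1.187] clk 8.8 w 85.3636224456997 0.0 q7 0.35219246386200187
```

View pics/m5.png

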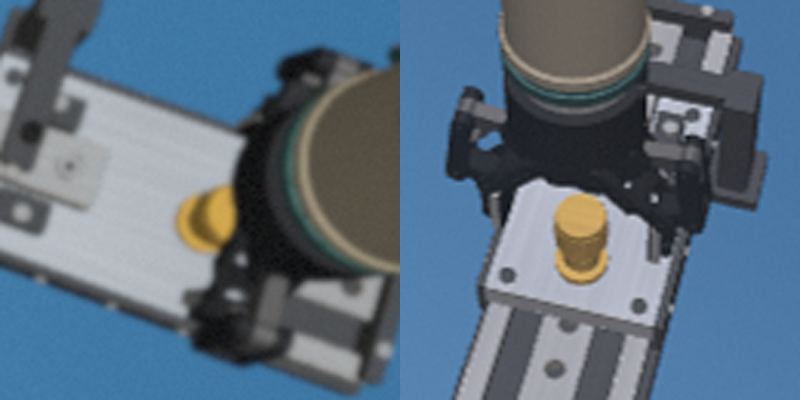

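```bash
python3 -c "
from h import *
s=ctrl.read_state();r=R.from_euler('xyz',s['tool_rot'])
for n,p in dict(g=(0,0,54),tl=(0,42.5,60),tr=(0,-42.5,60),bl=(0,57,20),br=(0,-57,20)).items():
    w=s['eef_pos']+r.apply(p); print(n,w.round(),[(round((u-a)*400/130+o),round((v-b)*400/130)) for (u,v),a,b,o in((proj('top4',w),400,210,0),(proj('side4',w),250,280,400))])
for z in (103,75): print('knob',z,[round(x) for x in ((np.array(proj('side4',(557,-241,z)))-(250,280))*400/130+(400,0))])
"
```

```text
g [ 557. -242.   91.] [(230, 215), (580, 223)]
tl [ 597. -258.   85.] [(250, 139), (651, 245)]
tr [ 518. -226.   85.] [(201, 295), (510, 213)]
bl [ 610. -263.  125.] [(288, 99), (678, 212)]
br [ 504. -220.  125.] [(218, 321), (482, 169)]
knob 103 [579, 210]
knob 75 [580, 237]
```

The picture matches the projection: the knob sits at (580,215) midway between the fingertips at about (500,215) and (655,245). I'll close the gripper.

Call:
send_rows([
  [[0,0,0,0,0,0],[0,0,0,0,0,0],[0,0,0,0,0,0],[0,0,0,0,0,0],[0,0,0,0,0,0],[0,0,0,0,0,0],[0,0,0,0,0,0],[0,0,0,0,0,0]],
], grip=255)

```text
clock: 9.7
eef_pos: [557.6, -242.0, 145.0]
tool_rot: [3.139, 0.0, 1.187]
force: [3.5, -0.8, 4.2]
width: 28.5
gripper_force: 59.2
```

Call:
send_rows([
  [[0,0,-0.15,0,0,0],[0,0,-0.3,0,0,0],[0,0,-0.5,0,0,0],[0,0,-0.7,0,0,0],[0,0,-0.9,0,0,0],[0,0,-1.1,0,0,0],[0,0,-1.25,0,0,0],[0,0,-1.25,0,0,0],[0,0,-1.25,0,0,0]],
])

```text
clock: 10.6
eef_pos: [557.6, -241.9, 155.6]
tool_rot: [3.14, 0.001, 1.187]
force: [7.7, -3.5, -10.2]
width: 28.2
gripper_force: 59.8
```

```bash
python3 -c "
from h import *
s=ctrl.read_state(); plan(s['eef_pos']+[11.2,27.8,0])
s=snap('side','side5')['pixels']
c=lambda i,x,y:cv2.resize(i[y:y+130,x:x+130],(400,400),interpolation=2)
cv2.imwrite('pics/m6.png',c(s,250,280)[:,:,::-1])"
```

```text
cm [ 3. -0. -0.] rot [0. 0. 0.] | F [  7.7  -3.5 -10.2] pos [ 557.6 -241.9  155.6] rot [3.140e+00 1.000e-03 1.187e+00] clk 10.6 w 28.232111442992522 59.77028667926788 q7 0.3451958489970109
```

View pics/m6.png

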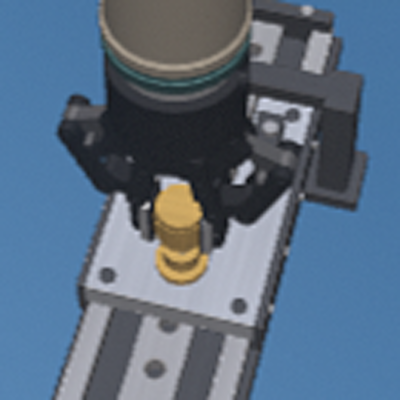

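The knob is raised between the fingers at about (178,210), with the gap over the sleeve visible. I'll lift 1.5 mm more to be sure, then slide.

Call:
send_rows([
  [[0,0,-0.1,0,0,0],[0,0,-0.17,0,0,0],[0,0,-0.17,0,0,0]],
])

```text
clock: 10.95
eef_pos: [557.6, -241.8, 157.2]
tool_rot: [3.14, 0.001, 1.187]
force: [6.6, -2.9, -9.2]
width: 28.6
gripper_force: 59.8
```

Call:
send_rows([
  [[0.15,0,0,0,0,0],[0.4,0,0,0,0,0],[0.8,0,0,0,0,0],[1.2,0,0,0,0,0],[1.6,0,0,0,0,0],[2.0,0,0,0,0,0],[2.4,0,0,0,0,0],[2.8,0,0,0,0,0],[3.0,0,0,0,0,0],[3.0,0,0,0,0,0]],
])

```text
clock: 11.95
eef_pos: [568.6, -214.6, 157.1]
tool_rot: [3.14, 0.002, 1.187]
force: [5.7, -4.1, -10.6]
width: 28.2
gripper_force: 59.8
```

```bash
python3 -c "
from h import *
plan((557.6+11.2,-241.9+27.8,145))
t=snap('top','top6')['pixels'];s=snap('side','side6')['pixels']
c=lambda i,x,y:cv2.resize(i[y:y+130,x:x+130],(400,400),interpolation=2)
cv2.imwrite('pics/m7.png',np.hstack([c(t,400,210),c(s,250,280)])[:,:,::-1])"
```

```text
cm [ 0.06 -0.    1.21] rot [0. 0. 0.] | F [  5.7  -4.1 -10.6] pos [ 568.6 -214.6  157.1] rot [3.140e+00 2.000e-03 1.187e+00] clk 11.95 w 28.182993280274804 59.77081596851349 q7 0.3002376671341645
```

View pics/m7.png

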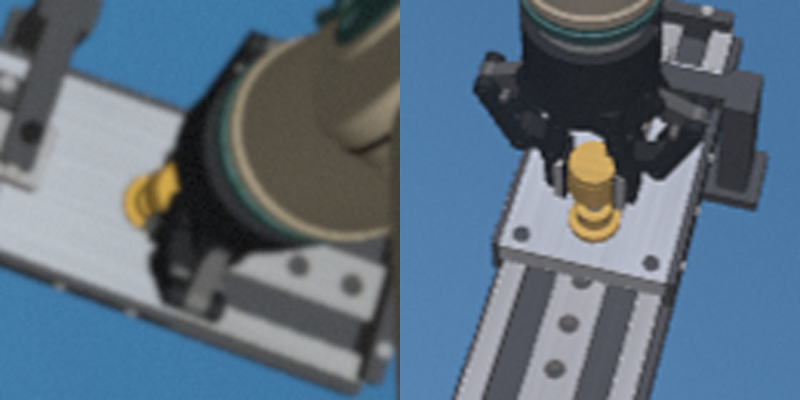

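The carriage moved with the knob: one more strip hole shows behind it at about (582,283) in the side crop. I'll move the last 0.6 mm and lower the pin.

Call:
send_rows([
  [[0.06,0,0,0,0,0],[0.06,0,0.1,0,0,0],[0.06,0,0.25,0,0,0],[0.06,0,0.4,0,0,0],[0.06,0,0.55,0,0,0],[0.06,0,0.7,0,0,0],[0.06,0,0.85,0,0,0],[0.06,0,1.0,0,0,0],[0.06,0,1.15,0,0,0],[0.06,0,1.15,0,0,0]],
])

```text
clock: 13.05
eef_pos: [568.7, -214.5, 146.0]
tool_rot: [3.14, 0.002, 1.186]
force: [5.5, -4.1, -7.2]
width: 28.4
gripper_force: 59.9
```

```bash
python3 -c "
from h import *
plan((568.8,-214.1,144.5))"
```

```text
cm [ 0.05 -0.    0.15] rot [0. 0. 0.] | F [ 5.5 -4.1 -7.2] pos [ 568.7 -214.5  146. ] rot [3.140e+00 2.000e-03 1.186e+00] clk 13.05 w 28.35314336583683 59.89454448223114 q7 0.3061187307934598
```

Call:
send_rows([
  [[0.02,0,0.1,0,0,0],[0.02,0,0.2,0,0,0],[0.02,0,0.3,0,0,0],[0.02,0,0.3,0,0,0],[0.02,0,0.3,0,0,0]],
])

```text
clock: 13.55
eef_pos: [568.7, -214.5, 145.0]
tool_rot: [3.139, 0.001, 1.186]
force: [2.1, -3.5, 5.4]
width: 28.4
gripper_force: 61.7
```

Call:
send_rows([
  [[0,0,0.1,0,0,0],[0,0,0.1,0,0,0],[0,0,0.1,0,0,0],[0,0,0.1,0,0,0],[0,0,0.1,0,0,0]],
])

```text
clock: 14.05
eef_pos: [568.7, -214.6, 144.9]
tool_rot: [3.139, 0.001, 1.186]
force: [1.0, -2.4, 13.1]
width: 28.5
gripper_force: 62.4
```

```bash
python3 -c "
from h import *
plan((568.8,-214.1,144.5))
s=snap('side','side7')['pixels'];o=cv2.imread('pics/side0.png')[:,:,::-1]
c=lambda i,x,y:cv2.resize(i[y:y+130,x:x+130],(400,400),interpolation=2)
cv2.imwrite('pics/m8.png',np.hstack([c(o,250,280),c(s,250,280)])[:,:,::-1])"
```

```text
cm [ 0.05 -0.01  0.04] rot [0. 0. 0.] | F [ 1.  -2.4 13.1] pos [ 568.7 -214.6  144.9] rot [3.139e+00 1.000e-03 1.186e+00] clk 14.05 w 28.480062634335223 62.4106228351593 q7 0.30812673534953106
```

View pics/m8.png

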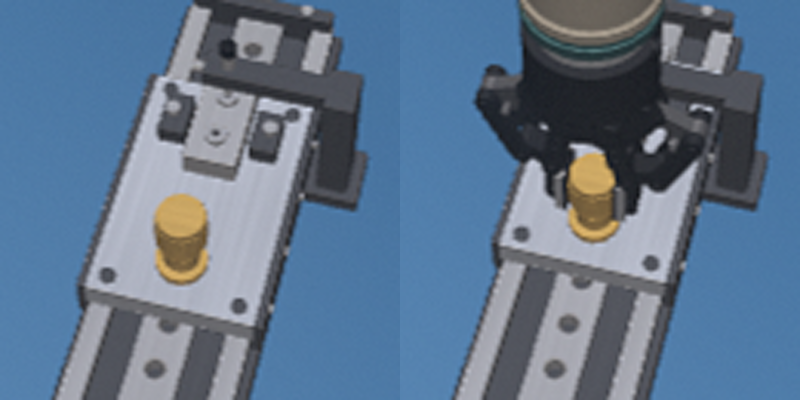

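The knob is down and held at about (593,185), one hole pitch on from the start picture. The force rose from 5.4 to 13.1 N over only 0.1 mm of travel, so the pin is fully home.

```bash
python3 -c "
from cell import ctrl
print(ctrl.finish_job())"
```

```text
the job is handed in; nothing more can be done
None
```

The job is handed in (no verdict came back): I pressed power, relative and zero in that order, each down to its stop, then moved the carriage one hole towards the probe, and the gripper still holds the knob with the pin fully home.

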